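# Find the comb leaf that fits the screw

### The job

Find by trial which of the two thread-comb leaves in the rack fits the screw that lies between the two guide cheeks of the test stand: the leaf with the right pitch sinks its teeth fully home, the other rides up on the crests. Press the fitting leaf home (a light but distinct push, about 5 to 10 N; never load leaf and screw with more than 40 N; touching down at 12 mm/s is already such a blow, 5 mm/s is not) and leave it standing there in the thread, about midway along the cheeks; the leaf that does not fit belongs upright in the rack.

Things in the scene. Friction and masses are not known exactly. Their poses are not given: they have to be found in the camera images.
- test_stand: fixed stand, base 165 x 150 mm; origin on the bench below the middle of the screw under test, y along that screw, z up. Three rigid jack screws (32 mm diameter, 100 mm of thread 4.5 mm deep) lie along y: the one under test at x = 0, spares at x = 50 and 100 mm. The one under test has 8 or 10 mm pitch, varying, and is shifted up to 5 mm along y, so its crests' places are unknown
- mouth (a point): middle of the mouth between the stand's two guide cheeks, 72 mm above the bench, over the screw under test; axes as test_stand. The cheeks are 110 mm long (y), 14 mm apart in x from 42 to 64 mm above the bench, flared above to 28 mm apart: a leaf with its long edge along y drops between them and stays upright
- seat (a point): point on the crest line (top) of the screw under test, midway along the cheeks, 50 mm above the bench. A leaf is home when its origin is at this height (tolerance 1.4 mm). The wrong leaf stops over 2.5 mm higher. The right one too stops up to 4.3 mm high when out of step in y (0.3 mm play, then in proportion, highest at half a pitch) and must be shifted.
- leaf_rack: fixed wooden rack, 46 x 236 mm, long along its y; origin on the bench under its middle. Three pockets in a line, centres at y = -75, 0 and +75 mm, each 65 mm long and 16 mm wide with flared lips, top 36 mm and floor 6 mm above the bench: a leaf standing in one has its origin 10 mm above the bench
- leaf_fine: comb leaf, loose, 120 g: steel plate 60 mm long (y), 8 thick (x), 41 tall, black grip on top (36 mm in y, 14 in x, from 39 to 65 mm above the origin), 7 V teeth of 8 mm pitch, 4.2 mm deep, symmetric about the middle, below. Origin: middle of the straight root line between the teeth; tips 4.2 mm lower; z up to the grip. Starts upright in a pocket of the rack (one of the three is empty)
- leaf_coarse: comb leaf, loose, 120 g: steel plate 60 mm long (y), 8 thick (x), 41 tall, black grip on top (36 mm in y, 14 in x, from 39 to 65 mm above the origin), 5 V teeth of 10 mm pitch, 4.2 mm deep, symmetric about the middle, below. Origin: middle of the straight root line between the teeth; tips 4.2 mm lower; z up to the grip. Starts upright in a pocket of the rack (one of the three is empty)
Not all that is in view belongs to the job. Leave any blue or red look-alike of the leaf_coarse alone. What is shaped like the leaf_fine but red is not meant.

How it is judged:
By the outcome, as a careful person would: the job done as asked, in the order asked, and still so for the second after the job is handed in, with the robot touching nothing.
It also fails if it takes over 72 s, if anything falls off the work surface, if the arm or the gripper's body presses on something with over 40 N, if the wrist force passes 120 N, or if a joint passes its speed limit or range.

### The arm

A 7-joint arm with a two-finger parallel gripper is mounted at the origin on a cart in front of the work surface, level with it; the furniture and walls round the work are solid. World frame = base frame: x ahead of the robot, y to its left, z up, the work surface at z = 0. Lengths are in mm, angles in rad, forces in N, time in s.
With the tool pointing down it reaches from about 425 to 950 mm from the base axis. Payload 4.7 kg.
Tool frame: the origin (TCP) lies at the very end of the fingers, on their centre line; the grasp point (between the pads) lies arm.grip_point_offset behind it (arm.grip_point_offset is the distance from the TCP to the grasp point, in mm); z points along the fingers, y is the line along which they close (so a half turn about z gives the same grasp; the last joint's range is limited). The gripper opens to 85 mm and grips with 20 to 120 N. Pads are 22 mm wide; open, the fingers measure 114 mm over their backs; the gripper's body (76 mm by 85 mm) begins 54 mm behind the grasp point. The pads swing forward as they close: fully open they stand 13 mm farther back than shut.
Start: joints at [-1.157, 0.469, -0.049, 1.532, 0.024, 1.141, -0.082], TCP at [289.182, 609.936, 231.335] pointing down, gripper open.
Joint ranges: [-2.59, 2.59], [-0.33, 1.99], [-1.39, 1.29], [0.1, 2.45], [-1.04, 4.18], [0.21, 1.99], [-2.66, 2.66]. Speed limits (rad/s): [2.57, 2.57, 3.14, 3.14, 3.14, 3.14, 3.14].

### API

Orientations are given as a rotation vector (axis times angle).
In Python, from plant import arm gives the robot as it stands. Calls block until the motion is done:
- arm.move_pose(position, orientation): joint-space move of the TCP to a pose.
- arm.movel(position, speed=150, frame=None, stop_force=None): straight line of the TCP; frame=None keeps the orientation; speed is the mean speed in mm/s. With stop_force (N) it stops when the force on the tool has changed by that much, and returns True; else False.
- arm.move_joints(angles): joint-space move.
- arm.ungrasp() and arm.close(grasp_force=None): open the fingers fully, or close them until they stop; grasp_force is the grip in N (None keeps the last).
- arm.sleep(seconds).
- arm.inverse_kinematics(position, orientation): joint angles nearest the present ones, or None.
- arm.capture(name): name is "side" or "top"; returns a dict with "img" (420x560x3 uint8, red, green, blue), "vertical_fov" (degrees; the focal length in pixels is half the picture's height over the tangent of half this angle, whatever the lens; pixels are square), "cx", "cy" (the principal point, pixels), "R" (3x3) and "t" (3): a world point X has camera coordinates R X + t. Camera axes: x right, y down, z forward; pixel columns grow to the right and rows downward; lengths in mm; the calibration is good to about 2 mm. A picture is of the moment at which its call begins. There is no depth.
A pose or a line that the arm cannot do raises arm.Unreachable and nothing moves.
- arm.hand_in(): hands the job in; it is judged then, once.
Readings, each from a call of its own:
- arm.read_time(): time.
- arm.read_q(): joint angles.
- arm.read_qvel(): joint speeds.
- arm.read_joint_torque(): joint torques, N m.
- arm.read_position(): TCP position.
- arm.read_orientation(): TCP orientation.
- arm.read_force(): force on the tool from outside, world axes, zero at the start.
- arm.read_ft_torque(): the same for the moment, N m.
- arm.read_grip_width(): finger opening in mm.
- arm.read_grasp_force(): force on a finger pad.
Only numpy, scipy, OpenCV 4.12 (cv2) and the standard library are available. Lean on these libraries where they do the work, as an engineer would, in place of code of your own. Each camera call takes 0.05 s, during which the arm holds its last target. There are 200 camera calls.

## Working session

There is one attempt and no reset: what is moved stays moved. The work goes in short steps, each a Python script; the robot and the scene stay as the last script left them, time stands still between calls to the robot, and variables do not carry over. Pictures are saved under pics/ and viewed, at most 10 in all, crops included, and the job is handed in when it is done.

```bash
ls; mkdir -p pics; python3 - <<'E'
from plant import arm
import cv2,numpy as np,pickle
for n in("top","side"):
    c=arm.capture(n); pickle.dump(c,open(n+".pkl","wb"))
    cv2.imwrite(f"pics/{n}0.png",c["img"][:,:,::-1])
    print(n,c["vertical_fov"],c["cx"],c["cy"],c["R"],c["t"],-np.array(c["R"]).T@c["t"])
print(arm.grip_point_offset,arm.read_orientation(),arm.read_grip_width(),arm.read_time())
E
```

```text
pics
top 56.62923098336019 280.1272576943456 216.8112070059102 [[ 0.00123298 -0.99947078  0.03250589]
 [-0.98587235 -0.00665946 -0.16736592]
 [ 0.16749382 -0.0318403  -0.98535883]] [ 28.63076004 584.48945375 845.45348537] [434.58845782  59.42748098 929.968002  ]
side 53.84519440130063 283.33424188176366 203.48282841000574 [[-0.85383365  0.5204909   0.00757078]
 [ 0.40198096  0.6685262  -0.62568684]
 [-0.33072558 -0.53118917 -0.7800376 ]] [ 477.55811895 -195.00545472 1102.18323033] [850.66385678 467.26939742 734.11652383]
18.700000000000003 [-6.89737179e-01 -3.06460969e+00  2.75468704e-03] 85.64874280056075 0.1
```

View pics/top0.png

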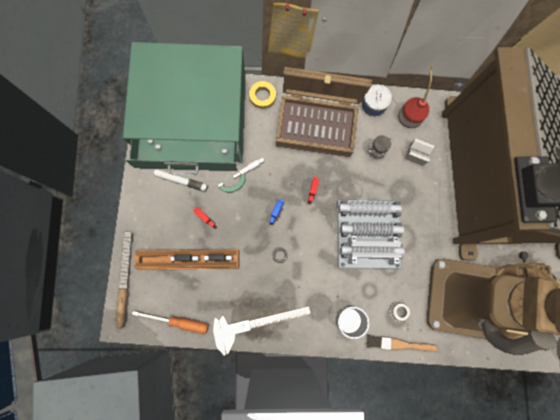

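View pics/side0.png

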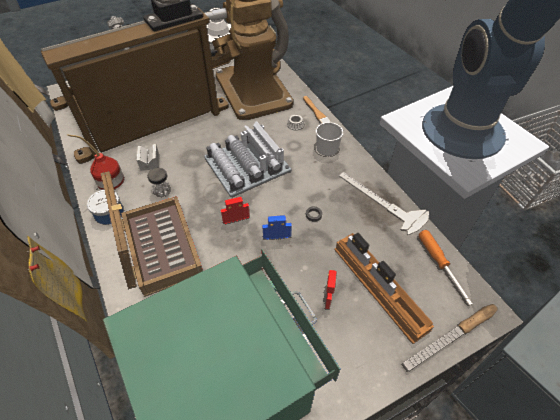

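The top view shows the rack around (187,260) with black grips at (185,258) and (217,258). Its left pocket is empty. The stand is at (370,235), and the red and blue look-alikes at (205,217), (277,211) and (314,189) lie outside the rack. The leaves meant are the two steel ones with black grips in the rack. I'll confirm that in one enlarged crop.

```bash
python3 - <<'E'
import cv2,numpy as np
t=cv2.imread("pics/top0.png");s=cv2.imread("pics/side0.png")
def c(im,x,y,w,h): return cv2.resize(im[y:y+h,x:x+w],(400,300),interpolation=cv2.INTER_CUBIC)
cv2.imwrite("pics/crop1.png",np.vstack([np.hstack([c(t,325,190,100,75+10),c(t,130,220,120,90)]),np.hstack([c(s,198,115,100,75),c(s,330,225,120,120)])]))
E
```

```text
(no output)
```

View pics/crop1.png

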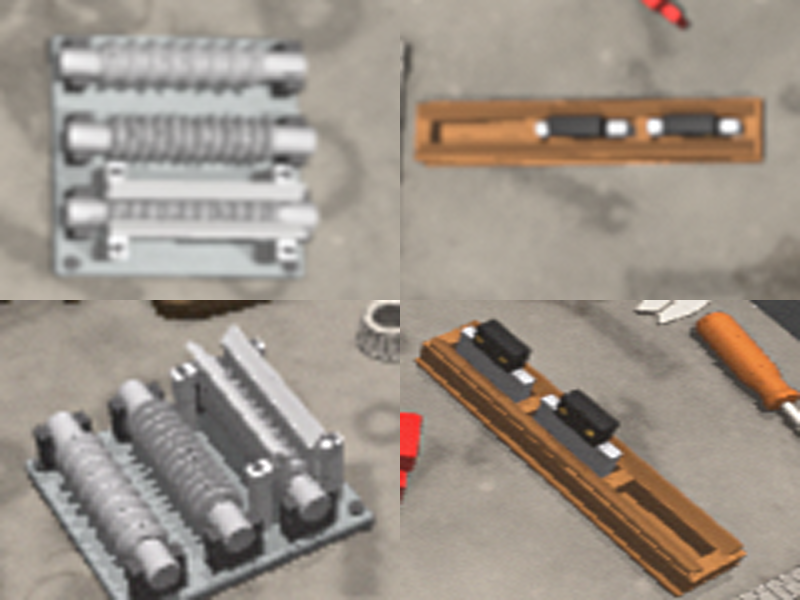

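The crop confirms two steel leaves with black grips in the rack's middle and right pockets, with the left pocket empty. The screw with the cheeks is the one nearest the robot, so stand +x is about world +x. Next I'll measure the rack, the grips and the cheeks.

```bash
cat > h.py <<'E'
import cv2,numpy as np,pickle
def foc(c): return 210/np.tan(np.radians(c["vertical_fov"]/2))
def ray(c,u,v,z):
    R=np.array(c["R"]);C=-R.T@np.array(c["t"])
    d=R.T@np.array([(u-c["cx"])/foc(c),(v-c["cy"])/foc(c),1.]);return (C+d*(z-C[2])/d[2])[:2]
def proj(c,X):
    p=np.array(c["R"])@np.array(X,float)+c["t"];return np.array([c["cx"],c["cy"]])+foc(c)*p[:2]/p[2]
def blobs(c,m,roi,amin):
    x0,y0,x1,y1=roi;k=np.zeros(m.shape,np.uint8);k[y0:y1,x0:x1]=m[y0:y1,x0:x1]
    n,l,s,ce=cv2.connectedComponentsWithStats(k);return [(ce[i],s[i][4],l==i) for i in range(1,n) if s[i][4]>=amin]
E
python3 - <<'E'
from h import *
for n,roi in(("top",(133,246,242,272)),("side",(335,228,435,342))):
    c=pickle.load(open(n+".pkl","rb"));im=c["img"];hsv=cv2.cvtColor(im,cv2.COLOR_RGB2HSV)
    for ce,a,_ in blobs(c,((im.max(2)<60)*255).astype(np.uint8),roi,30): print(n,"grip",ce.round(1),a,ray(c,*ce,62).round(1))
    m=((hsv[...,0]<18)&(hsv[...,1]>110)).astype(np.uint8)*255
    if n=="top":
        b=blobs(c,m,roi,20);pts=np.vstack([np.argwhere(l)[:,::-1] for _,_,l in b]).astype(np.float32)
        bx=cv2.boxPoints(cv2.minAreaRect(pts));w=np.array([ray(c,*p,36) for p in bx]);print(bx,w.round(1),w.mean(0))
        # left/right part centre-lines on z=36
t=pickle.load(open("top.pkl","rb"))["img"];s=pickle.load(open("side.pkl","rb"))["img"]
cr=lambda im,x,y,w,h:cv2.resize(im[y:y+h,x:x+w],(800,h*800//w),interpolation=cv2.INTER_CUBIC)[:,:,::-1]
cv2.imwrite("pics/st.png",np.vstack([cr(t,330,228,80,32)[:, :],cr(s,236,118,60,20)]))
cv2.imwrite("pics/st.png",np.vstack([cr(t,330,230,80,30),cr(s,226,118,70,26)]))
E
```

```text
[[134.72871 250.7212 ]
 [237.96669 249.00056]
 [238.28188 267.912  ]
 [135.0439  269.63263]] [[506.4 360.1]
 [511.2 126.9]
 [468.3 125.4]
 [463.9 356.7]] [487.44043064 242.30151561]
side grip [359.5 243.6] 153 [491.1 170.7]
side grip [384.7 273.8] 135 [492.3 246.9]
```

View pics/st.png

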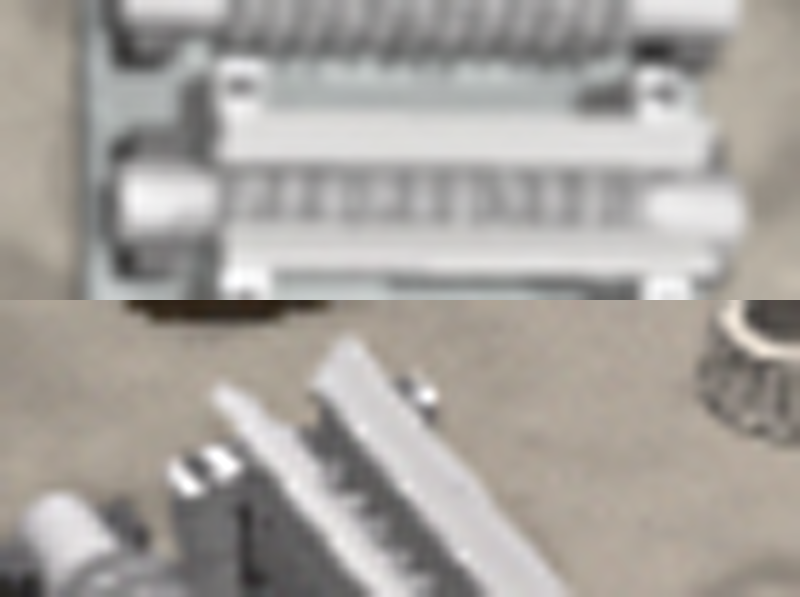

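The top crop gives the cheek tops (z=72): outer edges at rows of about 241.1 and 257.4, and ends at columns of about 351.8 and 400.9. I'll compute the stand pose, the grips in the top view and the thread spectrum.

```bash
python3 - <<'E'
from h import *
c=pickle.load(open("top.pkl","rb"));im=c["img"]
for th in(70,85): 
  for ce,a,_ in blobs(c,((im.max(2)<th)*255).astype(np.uint8),(165,250,240,266),20): print(th,"grip",ce.round(1),a,ray(c,*ce,62).round(1))
f=lambda x,y:(330+(x+.5)/10-.5,230+(y+.5)/10-.5)
P=[ray(c,*f(*p),72) for p in((221,111),(712,117),(716,276),(226,270))]
print(np.round(P,1),np.mean(P,0))
d=(np.array(P[0])-P[1]+P[3]-P[2]);print("yaw",np.arctan2(-d[0],d[1]),np.linalg.norm(d)/2)
cy=np.array(ray(c,*f(467,195),64));print(cy,f(467,195))
m=np.mean(P,0);yaw=np.arctan2(-d[0],d[1]);ax=np.array([-np.sin(yaw),np.cos(yaw)])
ys=np.arange(-45,40,.5);g=cv2.cvtColor(im,cv2.COLOR_RGB2GRAY).astype(np.float32)
pr=0
for o in(-4,-2,0,2,4):
  uv=np.array([proj(c,[*(m+ax*y+np.array([ax[1],-ax[0]])*o),48]) for y in ys],np.float32)
  pr=pr+cv2.remap(g,uv[:,0].reshape(1,-1),uv[:,1].reshape(1,-1),cv2.INTER_CUBIC)[0]
pr=pr-np.polyval(np.polyfit(ys,pr,3),ys);pr*=np.hanning(len(pr))
for p in(6,7,7.5,8,8.5,9,9.5,10,10.5,11,12):
  F=(pr*np.exp(-2j*np.pi*ys/p)).sum();print(p,round(abs(F)),round(-np.angle(F)*p/2/np.pi,1))
E
```

```text
85 grip [182.7 257.5] 88 [489.7 246. ]
85 grip [217.  257.1] 66 [490.8 170.9]
[[ 527.7 -127.5]
 [ 526.9 -237.8]
 [ 491.5 -236.9]
 [ 492.5 -127.6]] [ 509.64503669 -182.47589832]
yaw -0.008093123033173373 109.82936460417136
[ 509.94670156 -184.21431973] (376.25, 249.05)
6 112 1.4
7 663 3.4
7.5 846 -3.5
8 514 -3.4
8.5 380 3.6
9 1148 3.4
9.5 1921 3.8
10 2228 4.1
10.5 2032 4.5
11 1557 4.7
12 645 5.4
```

The thread spectrum suggests a 10 mm pitch, but the trial decides. I'll pick the leaf in the right pocket, near (490.5,170.8), carry it over the mouth and check.

```bash
cat >> h.py <<'E'
from plant import arm
from scipy.spatial.transform import Rotation as Ro
def ori(yaw,s=1): return (Ro.from_euler("z",yaw)*Ro.from_rotvec(np.pi*np.array([1,s,0])/2**.5)).as_rotvec()
RY,SY=0.02,-0.008
SEAT=np.array([509.7,-182.8])
OFF=35.
E
python3 - <<'E'
from h import *
for s in(1,-1):
    for p in([490.5,170.8,200],[490.5,170.8,45],[509.7,-182.8,140]): print(s,np.round(arm.inverse_kinematics(p,ori(RY,s)),2))
s=1 if abs(arm.inverse_kinematics([509.7,-182.8,140],ori(SY,1))[6])<abs(arm.inverse_kinematics([509.7,-182.8,140],ori(SY,-1))[6]) else -1
print(s)
arm.move_pose([490.5,170.8,150],ori(RY,s));print(arm.read_time())
arm.movel([490.5,170.8,45],speed=120);print(arm.read_time(),arm.read_position(),arm.read_force())
arm.close(60);print(arm.read_time(),arm.read_grip_width(),arm.read_force(),arm.read_position())
arm.movel([490.5,170.8,160],speed=120);print(arm.read_time(),arm.read_grip_width(),arm.read_force())
E
```

```text
1 [-0.72  0.25  0.36  1.95 -0.11  0.95 -0.29]
1 [-0.64  0.48  0.29  2.08 -0.23  0.62 -0.18]
1 [-0.37  0.46  0.83  1.98 -0.43  0.89  0.72]
-1 [ 0.47  0.5  -1.17  1.89  0.52  1.1   2.26]
-1 [-0.16  0.49 -0.32  2.05  0.25  0.64  2.51]
-1 [-0.53  0.59  1.12  1.99 -0.64  0.98 -2.22]
1
1.8833
2.9083 [491.06437378 171.01333405  45.55023409] [-0.91194412  0.21312159  0.26660247]
3.5583 13.065883719100988 [-0.435346    0.21391612  2.95792107] [490.64052366 170.85313704  45.25181608]
4.6667 13.170457930518076 [-0.44064994 -0.06421896 -1.6608947 ]
```

```bash
python3 - <<'E'
from h import *
arm.move_pose([*SEAT,135],ori(SY)); print(arm.read_time(),arm.read_position(),arm.read_force())
out=[]
for n,(x,y,w,h) in(("top",(325,205,100,50+12)),("side",(215,70,100,75))):
    c=arm.capture(n);pickle.dump(c,open(n+"1.pkl","wb"))
    out.append(cv2.resize(c["img"][y:y+h,x:x+w,::-1],(400*1,600*1//2) if 0 else (800,300*1) if 0 else (w*4*1,h*4),interpolation=cv2.INTER_CUBIC)[:300])
hh=max(o.shape[0] for o in out)
cv2.imwrite("pics/hold.png",np.hstack([cv2.copyMakeBorder(o,0,hh-o.shape[0],0,0,cv2.BORDER_CONSTANT) for o in out]))
E
```

```text
6.0 [ 510.21019006 -181.07362129  134.75259123] [ 0.46240263 -0.41897891 -0.81840358]
```

View pics/hold.png

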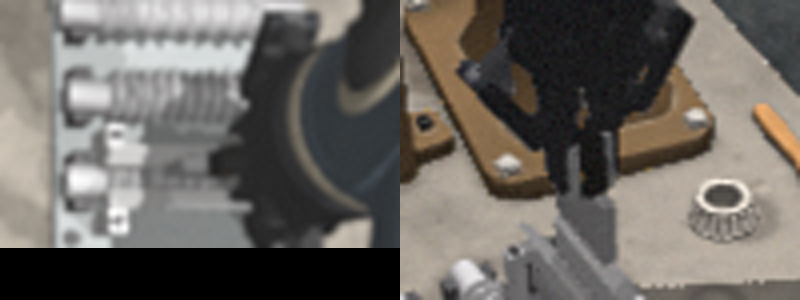

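Leaf at crop (195,165) in the top view lines up with the cheek slot, allowing for height parallax, and it hangs upright. Now I'll probe.

```bash
cat >> h.py <<'E'
AX=np.array([-np.sin(SY),np.cos(SY)])
def probe(dy,stop=3,up=91.5,v=5):
    p=SEAT+AX*dy
    arm.movel([*p,up],speed=40,stop_force=6); 
    q0=arm.read_position();f0=arm.read_force()
    hit=arm.movel([*p,83.5],speed=v,stop_force=stop)
    q=arm.read_position();f=arm.read_force()
    h=q[2]-45.25-40
    print(f"dy {dy} y {q[1]:.2f} x {q[0]:.2f} h {h:.2f} hit {hit} f0 {f0.round(1)} f {f.round(1)} t {arm.read_time():.2f}",flush=True)
    return h
E
python3 - <<'E'
from h import *
print(arm.read_position())
print(arm.movel([*SEAT,91.5],speed=60,stop_force=5),arm.read_position(),arm.read_force(),arm.read_time())
probe(0)
arm.movel([*SEAT,91.5],speed=40)
probe(2.5)
E
```

```text
[ 510.36403959 -180.94364203  134.9085328 ]
False [ 509.93378248 -183.04177157   91.69477946] [-0.32088746  0.16091871 -0.32321441] 6.975
dy 0 y -182.79 x 509.70 h 3.68 hit True f0 [ 0.2  0.2 -0.7] f [-0.6  0.9  3.2] t 7.97
dy 2.5 y -180.28 x 509.77 h 3.59 hit True f0 [-0.2 -0.4 -0.9] f [0.2 0.2 3.1] t 9.22
```

```bash
python3 - <<'E'
from h import *
for d in(5,-2.5):
    arm.movel([*(SEAT+AX*d),91.5],speed=40)
    probe(d)
arm.movel([*(SEAT+AX*-2.5),91.5],speed=40)
E
```

```text
dy 5 y -177.81 x 509.76 h 3.66 hit True f0 [ 0.4  0.5 -1. ] f [-0.4  0.3  4.2] t 10.47
dy -2.5 y -185.33 x 509.69 h 3.65 hit True f0 [ 0.1  0.5 -0.8] f [ 0.5 -0.1  4.6] t 11.83
```

The height stays at about 3.65 mm at all four offsets, so this leaf doesn't fit. I'll return it to its pocket and take the other one.

```bash
python3 - <<'E'
from h import *
p=arm.read_position();arm.movel([p[0],p[1],160],speed=150)
arm.move_pose([490.5,170.8,110],ori(RY));arm.movel([490.6,170.8,100],speed=50);print(arm.read_position(),arm.read_force())
print(arm.movel([490.6,170.8,55],speed=60,stop_force=8),arm.read_force(),arm.read_position())
print(arm.movel([490.6,170.8,44.5],speed=15,stop_force=4),arm.read_force(),arm.read_position(),arm.read_time())
E
```

```text
[490.48461916 170.03017749  99.55120203] [-0.66589386  0.05811487 -0.35808805]
False [-0.23059857 -1.161514   -1.38160345] [490.8725934  170.80525424  55.16156575]
True [0.00900059 0.94529111 4.16545143] [490.50264917 170.76767123  45.23684505] 15.925
```

```bash
python3 - <<'E'
from h import *
arm.ungrasp();arm.movel([490.6,170.8,125],speed=120)
c=arm.capture("side")
arm.movel([490.8,246.4,125],speed=120);arm.movel([490.8,246.4,45],speed=100);arm.close(60)
print(arm.read_grip_width(),arm.read_position(),arm.read_force(),arm.read_time())
for ce,a,_ in blobs(c,((c["img"].max(2)<60)*255).astype(np.uint8),(335,228,435,342),60): print("side grip",ce.round(1),a,ray(c,*ce,62).round(1))
arm.movel([490.8,246.4,160],speed=120)
print(arm.read_grip_width(),arm.read_force(),arm.read_time())
arm.move_pose([*SEAT,140],ori(SY));arm.movel([*SEAT,130],speed=40);print(arm.read_position())
print(arm.movel([*SEAT,91.5],speed=60,stop_force=5),arm.read_position(),arm.read_force(),arm.read_time())
hs=[probe(0)];arm.movel([*SEAT,91.5],speed=40)
E
```

```text
13.226981036853843 [491.00293314 246.50049437  45.22167034] [-0.53853275  0.72176139  2.17857619] 19.8667
side grip [360.1 242.9] 196 [489.1 169.9]
side grip [385.2 271.8] 204 [488.8 244.2]
12.733552351555836 [ 0.33928788 -0.48664532 -0.90858226] 20.975
[ 509.54343401 -182.41386454  129.56770912]
False [ 509.84504103 -182.98795529   91.56090076] [-0.76912277  0.07120189 -1.13609503] 23.75
dy 0 y -182.21 x 509.46 h 0.46 hit True f0 [ 0.9  0.1 -1.3] f [ 0.3  0.5 -0.1] t 25.05
```

```bash
python3 - <<'E'
from h import *
for d in(0.8,-0.8):
    arm.movel([*(SEAT+AX*d),91.5],speed=40)
    probe(d)
arm.movel([*(SEAT+AX*0),91.5],speed=40)
E
```

```text
dy 0.8 y -181.67 x 509.76 h -0.18 hit True f0 [-1.1  1.1 -1.7] f [-0.1  0.5  2.6] t 27.02
dy -0.8 y -183.01 x 509.47 h 1.31 hit True f0 [ 0.3 -1.1 -0.1] f [-0.2  0.   0.4] t 28.57
```

dy = 0.8 reaches home (h = -0.18), and the heights at 0 and -0.8 agree with a centre near 0.85. Now I'll press home there and release.

```bash
python3 - <<'E'
from h import *
d=0.85;arm.movel([*(SEAT+AX*d),91.5],speed=40)
h=probe(d,stop=7.5); arm.sleep(.3); print(arm.read_force(),arm.read_position(),arm.read_time())
E
```

```text
dy 0.85 y -181.66 x 509.78 h -0.18 hit True f0 [-0.1 -0.3 -1.4] f [-0.2  0.3  3.8] t 30.58
[ 0.09561329 -0.37680416  5.53764989] [ 509.76039644 -181.66382812   85.03888453] 30.8833
```

```bash
python3 - <<'E'
from h import *
p=arm.read_position();arm.movel([p[0],p[1],83.5],speed=4,stop_force=2);arm.sleep(.2);print(arm.read_force(),arm.read_position())
arm.ungrasp();print(arm.read_position(),arm.read_force())
p=arm.read_position();arm.movel([p[0],p[1],200],speed=120);arm.move_pose([450,50,250],ori(0));print(arm.read_time())
out=[]
for n,(x,y,w,h) in(("top",(330,220,80,60)),("side",(220,100,80,60)),("side",(330,225,80,60))):
    c=arm.capture(n);out.append(cv2.resize(c["img"][y:y+h,x:x+w,::-1],(400,300),interpolation=cv2.INTER_CUBIC))
    if x!=330 or n=="top":
      for ce,a,_ in blobs(c,((c["img"].max(2)<75)*255).astype(np.uint8),(355,235,395,262) if n=="top" else (235,100,295,150),40): print(n,ce,a,ray(c,*ce,102).round(1))
cv2.imwrite("pics/end.png",np.vstack([np.hstack(out[:2]),np.hstack([out[2],out[2]*0])]))
E
```

```text
[-0.75405848  0.10184897  4.59323751] [ 509.80785521 -181.6936547    85.06070165]
[ 509.3954876  -181.46434977   84.6280495 ] [0.3577138  0.94440563 0.67251923]
34.0583
side [263.07142857 112.76470588] 238 [ 480.1 -224. ]
side [260.88059701 126.76119403] 134 [ 509.1 -183. ]
```

View pics/end.png

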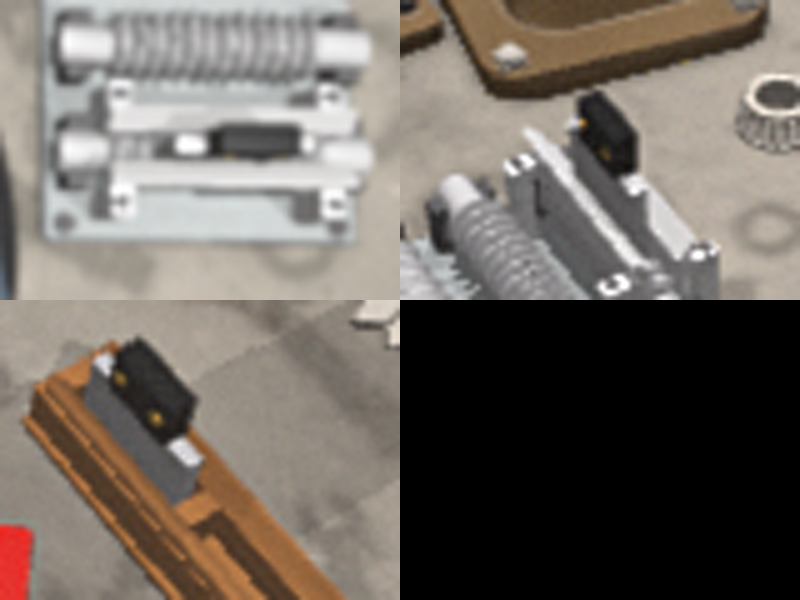

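The top crop shows the leaf mid-slot (plate columns 175–315 against cheeks 108–355, after parallax), upright and deep between the cheeks. The other leaf stands in the rack. The push force averaged only about 5 N, so I'll regrasp and press a little more distinctly.

```bash
python3 - <<'E'
from h import *
P=SEAT+AX*.9
arm.move_pose([*P,150],ori(SY));arm.movel([*P,130],speed=40);arm.movel([*P,85],speed=100);arm.sleep(.3)
fz=lambda n=8:np.array([(arm.sleep(.02),arm.read_force()[2])[1] for _ in range(n)])
arm.close(60);print(arm.read_position(),fz().round(1),arm.read_time())
z=arm.read_position()[2]
for k in range(6):
    arm.movel([*P,z-.4*(k+1)],speed=5,stop_force=6);f=fz();print(k,f.mean().round(2),f.max().round(1),arm.read_position().round(2))
    if f.mean()>7: break
print(arm.read_time())
E
```

```text
[ 509.71831093 -181.9162185    85.14088864] [3.2 1.8 1.4 2.6 1.5 1.9 2.4 2.5] 37.5583
0 4.82 5.5 [ 509.75 -181.91   85.08]
1 8.66 9.2 [ 509.78 -181.94   85.05]
38.325
```

```bash
python3 - <<'E'
from h import *
arm.ungrasp();p=arm.read_position();arm.movel([p[0],p[1],200],speed=120);arm.move_pose([450,50,250],ori(0));arm.sleep(.3)
c=arm.capture("side")
for ce,a,_ in blobs(c,((c["img"].max(2)<75)*255).astype(np.uint8),(235,100,295,150),40): print(ce,a,ray(c,*ce,102).round(1))
print(arm.read_time(),arm.read_force().round(1)); print(arm.hand_in())
E
```

```text
[262.93723849 112.76987448] 239 [ 480.3 -224.2]
[260.79850746 126.88059701] 134 [ 509.5 -182.8]
41.45 [-0.4 -0.4  1.1]
the job is handed in; nothing more can be done
None
```

I handed the job in at 41.5 s: the leaf from the rack's middle pocket fits and is standing home in the thread about midway along the cheeks after a push of about 9 N, and the leaf that doesn't fit is back upright in its own pocket.

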